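Take one parts tray off the nest for the next strip-down

TASK

The next laptop needs a parts tray: take the top tray off the nest of three long steel trays without pulling up the one beneath it, and leave the other two nested where they are. Lower it, upright, onto the floor of the empty black-floored dock, lying the long way of the dock inside its low fence; set it down rather than dropping it, and let go.

Things in the scene. Friction and masses are not known exactly. Their poses are not given: they have to be found in the camera images.
- tray_top: Top of 3 equal nested open steel trays, empty, 0.15 kg: 114 mm long (x) by 54 wide (y) by 48 tall (z up), walls 2. Its top 20 mm is an upright band of full size, resting on the next tray's rim; the body below (108 x 48 tapering to 98 x 38) sits in that tray with 1 mm play a side. Only the band shows: fingers over 20 mm below the rim grip two trays. Origin: centre of underside.
- tray_mid: Second tray of the nest, loose, same shape and axes; origin at the centre of its underside, 20 mm below the top tray's at the start. Must stay. (Not to be confused: a like tray with bolts stands in another dock, and a nest of two short trays, 64 mm long, stands farther off.)
- tray_low: Bottom tray of the nest, same shape and axes, standing loose on the table; origin at the centre of its underside, 20 mm below the middle tray's. Must stay.
- bay (a point): Centre of the upper face of the empty dock's floor, 4 mm above the table. The dock is a fixed low holder, black floor 138 mm long (x) by 78 wide (y) inside a grey fence 6 mm thick, its top 10 mm above that floor; z up. A tray may stand either way round in it.

How it is judged:
By the outcome, as a careful person would: the job done as asked, in the order asked, and still so for the second after the job is handed in, with the robot touching nothing.
It also fails if it takes over 42 s, if anything falls off the work surface, if the arm or the gripper's body presses on something with over 40 N, if the wrist force passes 120 N, or if a joint passes its speed limit or range.

ROBOT

A 6-joint arm with a two-finger parallel gripper is mounted at the origin on the work surface. World frame = base frame: x ahead of the robot, y to its left, z up, the work surface at z = 0. Lengths are in mm, angles in rad, forces in N, time in s.
With the tool pointing down it reaches from about 350 to 975 mm from the base axis. Payload 7.1 kg.
Tool frame: the origin (TCP) lies midway between the tips of the shut fingers; the grasp point (between the pads) lies 19 mm behind it (ctrl.grasp_offset is the distance from the TCP to the grasp point, in mm); z points along the fingers, y is the line along which they close (so a half turn about z gives the same grasp; the last joint's range is limited). The gripper opens to 88 mm and grips with 3 to 60 N. Pads are 20 mm wide; open, the fingers measure 115 mm over their backs; the gripper's body (75 mm by 178 mm) begins 61 mm behind the grasp point.
Start: joints at [1.325, 0.423, 1.63, -0, 1.089, -0.019], TCP at [140.507, 608.985, 222.675] pointing down, gripper open.
Joint ranges: [-3, 3], [-0.9, 2.11], [0.09, 2.58], [-1.31, 4.45], [0.11, 2.69], [-2.54, 2.54]. Speed limits (rad/s): [2.39, 2.39, 3.01, 3.14, 3.14, 3.14].

INTERFACE

Orientations are given as a rotation vector (axis times angle).
In Python, from workcell import ctrl gives the robot as it stands. The module is installed in compiled form; this text tells all that it offers.
- The arm moves only by the tool servo_tool, never from a script. Its argument "rows" is a list of rows, each a list of 7 numbers: the turn, a rotation vector about the tool's x, y, z as a fraction of full scale, then the shift along the tool's x, y, z as a fraction of full scale, then the finger opening in mm, from 0 to 87.8. A call has 1 to 10 rows; each row is the pose to reach, as a shift and turn from the pose commanded when the call began, along the tool's axes at that moment; what a row does not reach only later rows make up. Full scale, the value 1, is 20 cm for a shift and 1.5 rad for a turn. A row lasts 1/8 s, in which the tool goes at most 62.5 mm and 10.7 degrees, less where a joint would pass 70% of its speed; a pose out of reach is approached as far as the arm can. A call with a number of a shift or a turn outside -1 to 1 is refused whole. A call with a gripper value outside its range is refused whole. The fingers move at their own pace and stop on an object; the grip force is fixed at half the most. Time passes only in rows, so rows that repeat a pose let the fingers close. It gives the time, the measured TCP pose, the force, the opening and the grip force at its end, in the units of the state.
- ctrl.get_obs(): the state, without advancing time (a new reading comes with each control period).
- ctrl.get_image(name): name is "scene" or "top"; returns (picture, depth): 384x512x3 uint8, red, green, blue; 384x512 float32, mm along the optical axis (not along the pixel's ray), 0 where there is no reading.
- ctrl.camera_info(name): a dict with "intrinsics" (3x3 intrinsics, pixels), "k1" (the pictures are not rectified: a ray, as slopes to the right and down, at radius r is drawn at 1 + k1 r^2 times it, then the intrinsics apply), "R" (3x3) and "t" (3): a world point X has camera coordinates R X + t. Camera axes: x right, y down, z forward; pixel columns grow to the right and rows downward; lengths in mm; the calibration is good to about 2 mm. A picture is of the moment at which its call begins. camera_info takes no time and is no camera call.
- ctrl.close_job(): hands the job in; it is judged then, once.
The state is a dict: "t": time; "qpos": joint angles; "qvel": joint speeds; "joint_torque": joint torques, N m; "ee_pos": TCP position; "orientation": TCP orientation; "ft_force": force on the tool from outside, world axes, zero at the start; "moment": the same for the moment, N m; "width": finger opening in mm; "grasp_force": force on a finger pad.
Only numpy, scipy, OpenCV 4.12 (cv2) and the standard library are available. Lean on these libraries where they do the work, as an engineer would, in place of code of your own. Each camera call takes 0.05 s, during which the arm holds its last target. There are 200 camera calls.

## Working session

There is one attempt and no reset: what is moved stays moved. The work goes in short steps, Python scripts to look and compute and a tool call to move; the robot and the scene stay as the last step left them, time stands still between calls to the robot, and variables do not carry over. Pictures are saved under pics/ and viewed, at most 10 in all, crops included, and the job is handed in when it is done.

Besides the shell and the picture viewer there is one more tool, called after "Request:" by a JSON object that holds its "name" and its "arguments", one argument or row to a line. servo_tool: Moves the arm, as the interface text tells. Its arguments: {"type":"object","properties":{"rows":{"type":"array","items":{"type":"array","items":{"type":"number"}}}},"required":["rows"]}

```bash
mkdir -p pics; cat > h.py <<'E'
import numpy as np,cv2
from workcell import ctrl
def look(n,f):
    im,d=ctrl.get_image(n); cv2.imwrite(f'pics/{f}.png',im[:,:,::-1]); np.savez(f'pics/{f}.npz',im=im,d=d); return im,d
def world(n,d):
    c=ctrl.camera_info(n);K=np.array(c["intrinsics"]);R=np.array(c["R"]);t=np.array(c["t"])
    v,u=np.mgrid[:384,:512].astype(float)
    p=cv2.undistortPoints(np.stack([u.ravel(),v.ravel()],1)[:,None],K,np.array([c["k1"],0,0,0.]))[:,0]
    X=np.c_[p,np.ones(len(p))]*d.reshape(-1,1)
    return ((X-t)@R).reshape(384,512,3)
E
python3 - <<'E'
from h import *
a,_=look('top','top0');b,_=look('scene','sc0')
for n in('top','scene'):
    c=ctrl.camera_info(n);print(n,c)
print(ctrl.get_obs())
E
```

```text
top {'intrinsics': array([[389.635451  ,   0.        , 257.16219125],
       [  0.        , 389.635451  , 191.82280861],
       [  0.        ,   0.        ,   1.        ]]), 'k1': -0.11430130691740484, 'R': array([[ 0.01552207, -0.99975513, -0.01577175],
       [-0.99392535, -0.01370888, -0.10919919],
       [ 0.10895623,  0.01737094, -0.99389476]]), 't': array([  2.41717006, 534.59681172, 809.88404579])}
scene {'intrinsics': array([[401.85479169,   0.        , 256.89521175],
       [  0.        , 401.85479169, 193.37238706],
       [  0.        ,   0.        ,   1.        ]]), 'k1': -0.12617386314992482, 'R': array([[-0.44042141,  0.89742554, -0.02561996],
       [ 0.52039767,  0.23192918, -0.82182426],
       [-0.73158407, -0.37528157, -0.56916474]]), 't': array([ 244.77997992, -228.67838589, 1206.15994976])}
{'t': 0.1, 'qpos': array([ 1.32502033e+00,  4.23758588e-01,  1.63054946e+00, -1.01913111e-05,
        1.08858209e+00, -1.89912221e-02]), 'qvel': array([ 0.00068754, -0.00254357, -0.00305821,  0.00197842, -0.0003878 ,
       -0.00113933]), 'joint_torque': array([ 5.49223932e-04, -5.45613062e+01, -2.74325520e+01,  6.45018672e-02,
        1.87304348e-02, -4.56034434e-05]), 'ee_pos': array([140.3885483 , 608.55481744, 222.00825456]), 'orientation': array([-3.55443959e-01, -3.12125617e+00,  2.02202190e-03]), 'ft_force': array([-0.12940232,  0.06579221, -1.16608969]), 'moment': array([ 0.00048963, -0.0004423 , -0.00816775]), 'grasp_force': 0.0, 'width': 87.75096775668318}
```

View pics/top0.png

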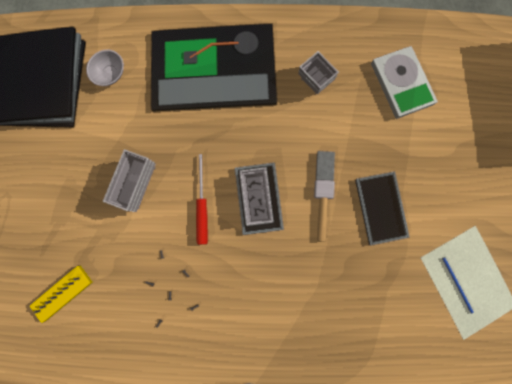

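View pics/sc0.png

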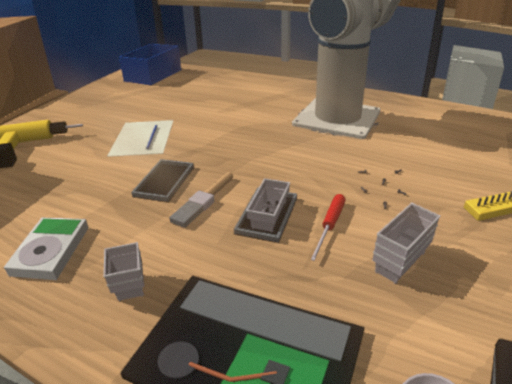

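Top view: the nest of three is at about (128,181), the empty dock at (382,208), the bolts tray at (259,198), and the short nest at (319,72). Next I fit the rim and the dock from depth.

```bash
cat >> h.py <<'E'
def rect(P,lo,hi):
    m=(P[...,2]>lo)&(P[...,2]<hi); q=P[m][:,:2].astype(np.float32)
    (c,s,a)=cv2.minAreaRect(q); b=cv2.boxPoints((c,s,a)); e=max((b[1]-b[0],b[2]-b[1]),key=np.linalg.norm)
    return len(q),np.round(c,1),np.round(s,1),'yaw long',round(float(np.degrees(np.arctan2(e[1],e[0]))),1)
E
python3 - <<'E'
from h import *
Z=np.load('pics/top0.npz');P=world('top',Z['d'].astype(float))
N=P[135:230,90:170]; print(np.percentile(N[...,2],[5,50,90,95,98,100]))
print('rim',rect(N,80,96)); print('rim',rect(N,84,92))
D=P[165:252,348:416];print(np.percentile(D[...,2],[5,25,50,75,90,95,98,100]))
print('fence',rect(D,9,20))
im=Z['im'][165:252,348:416].astype(int).sum(2); m=(im<150); 
print('floor dark',m.sum(),cv2.minAreaRect(D[m][:,:2].astype(np.float32)),np.median(D[m][:,2]))
print(P[340:350,240:250,2].mean(),'table')
Z=np.load('pics/sc0.npz');P=world('scene',Z['d'].astype(float));N=P[200:285,370:442];print('scene rim',rect(N,80,96),rect(N,84,92))
D=P[155:205,128:200];print('scene fence',rect(D,9,20))
from scipy.spatial.transform import Rotation as R
print(R.from_rotvec(ctrl.get_obs()['orientation']).as_matrix().round(3))
E
```

```text
[-2.72068653e+00  2.06127740e-01  6.79724771e+01  8.04215658e+01
  8.74477290e+01  8.63355167e+02]
rim (353, array([550. , 280.4]), array([ 57. , 115.7]), 'yaw long', -20.8)
rim (278, array([550. , 280.4]), array([ 57. , 115.7]), 'yaw long', -20.8)
[-2.36323733e+00 -5.94836029e-01  1.48743432e+00  4.05129916e+00
  1.04921534e+01  1.34329901e+01  1.47602364e+01  8.63355167e+02]
fence (597, array([ 504.9, -265.8]), array([151.6,  92.1]), 'yaw long', 11.8)
floor dark 1995 ((483.54022216796875, -153.99575805664062), (136.06556701660156, 309.2865905761719), 10.992297172546387) 3.5889606254895288
-0.47378399425434703 table
scene rim (588, array([550.6, 279.6]), array([ 58.2, 117.9]), 'yaw long', -19.9) (400, array([550.6, 279.6]), array([ 58.2, 117.9]), 'yaw long', -19.9)
scene fence (578, array([ 506.3, -227. ]), array([175.5, 169.7]), 'yaw long', 12.0)
[[-0.974  0.225 -0.   ]
 [ 0.225  0.974 -0.001]
 [ 0.    -0.001 -1.   ]]
```

Request:
{"name": "servo_tool", "arguments": {
  "rows": [
    [0,0,0,-0.788,-0.38,0,87],
    [0,0,0,-0.788,-0.38,0,87],
    [0,0,0,-0.788,-0.38,0,87],
    [0,0,0,-0.788,-0.38,0,87],
    [0,0,0,-0.788,-0.38,0,87]
  ]
}}

```text
t: 0.72
ee_pos: [276.8, 499.6, 222.5]
orientation: [-0.357, -3.121, 0.0]
ft_force: [-0.6, 0.1, -0.5]
width: 87.0
grasp_force: 0.0
```

Request:
{"name": "servo_tool", "arguments": {
  "rows": [
    [0,0,0,-0.788,-0.38,0,87],
    [0,0,0,-0.788,-0.38,0,87],
    [0,0,0,-0.788,-0.38,0,87],
    [0,0,0,-0.788,-0.38,0,87],
    [0,0,0,-0.788,-0.38,0,87]
  ]
}}

```text
t: 1.35
ee_pos: [412.5, 391.0, 222.5]
orientation: [-0.354, -3.121, 0.0]
ft_force: [0.1, 0.6, 0.0]
width: 87.0
grasp_force: 0.0
```

Request:
{"name": "servo_tool", "arguments": {
  "rows": [
    [0,0,0.086,-0.788,-0.38,0,87],
    [0,0,0.086,-0.788,-0.38,0,87],
    [0,0,0.086,-0.788,-0.38,0,87],
    [0,0,0.086,-0.788,-0.38,0,87],
    [0,0,0.086,-0.788,-0.38,0,87],
    [0,0,0.086,-0.788,-0.38,0,87],
    [0,0,0.086,-0.788,-0.38,0,87]
  ]
}}

```text
t: 2.22
ee_pos: [549.0, 281.7, 222.8]
orientation: [-0.553, -3.092, -0.0]
ft_force: [-0.2, 0.1, -0.7]
width: 86.9
grasp_force: 0.0
```

Request:
{"name": "servo_tool", "arguments": {
  "rows": [
    [0,0,0,-0.007,-0.005,0.3,87],
    [0,0,0,-0.007,-0.005,0.6,87],
    [0,0,0,-0.007,-0.005,0.6,87],
    [0,0,0,-0.007,-0.005,0.6,87],
    [0,0,0,-0.007,-0.005,0.6,87]
  ]
}}

```text
t: 2.85
ee_pos: [552.6, 280.1, 105.7]
orientation: [0.555, 3.088, 0.004]
ft_force: [0.8, 0.5, 0.7]
width: 86.9
grasp_force: 0.0
```

```bash
python3 - <<'E'
from h import *
im,d=look('scene','sc1'); cv2.imwrite('pics/sc1c.png',cv2.resize(im[120:310,340:512,::-1],None,fx=3,fy=3,interpolation=2))
o=ctrl.get_obs();print(o['t'],o['ee_pos'],o['orientation'])
E
```

```text
2.9 [552.46178227 279.94735885 105.4621832 ] [0.5550868  3.08843183 0.00416334]
```

View pics/sc1c.png

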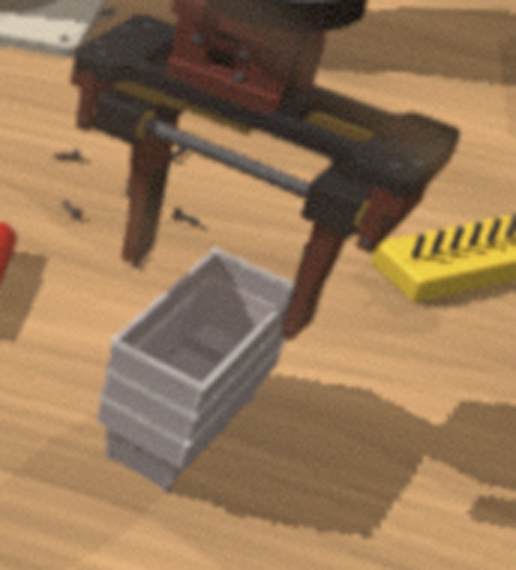

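The scene crop shows the open fingers straddling the nest's long sides, tips at (135,262) and (295,335) with the rim centred at about (207,316). I'll go down beside the band.

Request:
{"name": "servo_tool", "arguments": {
  "rows": [
    [0,0,0,0.01,-0.002,0.06,87],
    [0,0,0,0.01,-0.002,0.12,87],
    [0,0,0,0.01,-0.002,0.165,87],
    [0,0,0,0.01,-0.002,0.165,87],
    [0,0,0,0.01,-0.002,0.165,87],
    [0,0,0,0.01,-0.002,0.165,87]
  ]
}}

```text
t: 3.65
ee_pos: [549.1, 279.5, 70.0]
orientation: [0.556, 3.092, 0.001]
ft_force: [-0.4, -0.5, -1.1]
width: 87.4
grasp_force: 0.0
```

```bash
python3 - <<'E'
from h import *
from scipy.spatial.transform import Rotation as R
for i in range(3):
    im,d=ctrl.get_image('scene');o=ctrl.get_obs();print(o['t'],o['ee_pos'],R.from_rotvec(o['orientation']).as_matrix()[:,2].round(4))
P=world('scene',d.astype(float));N=P[200:285,365:445]
# finger pixels vs rim in nest frame
y=np.radians(-20.4);L=np.array([[np.cos(y),np.sin(y)],[-np.sin(y),np.cos(y)]])
q=(N[...,:2]-o['ee_pos'][:2])@L.T
m=(N[...,2]>84.5)&(N[...,2]<91)
for lo in range(-60,60,10):
    k=m&(q[...,0]>lo)&(q[...,0]<lo+10)
    if k.sum(): print(lo,k.sum(),q[k][:,1].min().round(1),q[k][:,1].max().round(1))
Q=q[m];print(Q[:,0].min(),Q[:,0].max())
cv2.imwrite('pics/sc2c.png',cv2.resize(im[140:300,340:480,::-1],None,fx=3.7,fy=3.7,interpolation=2))
E
```

```text
3.7 [549.13820862 279.51686894  70.00440637] [ 6.e-04  3.e-04 -1.e+00]
3.75 [549.10445008 279.4981155   69.9792389 ] [ 5.e-04  2.e-04 -1.e+00]
3.8 [549.07113366 279.50227988  69.98760055] [ 5.e-04  2.e-04 -1.e+00]
-60 77 -28.8 22.1
-50 9 -28.1 26.0
-40 15 -27.0 28.5
-30 22 -27.1 28.7
-20 21 -26.4 51.9
-10 26 -44.1 51.9
0 37 -45.5 51.9
10 47 -52.3 51.3
20 21 -27.4 29.6
30 19 -27.0 29.7
40 22 -26.8 30.0
50 106 -25.8 29.5
-57.450864780035204 60.298230511750425
```

View pics/sc2c.png

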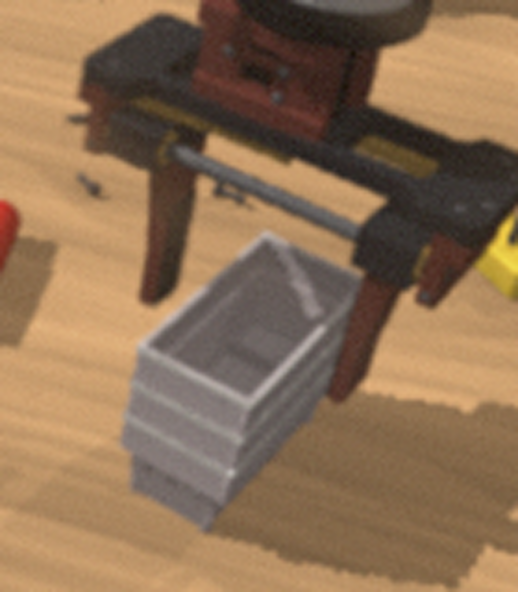

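The fingers straddle both long walls about 18 mm below the rim. The tray is 1 mm towards +tool y of the gripper centre. I'll correct that and close gradually, watching the force.

Request:
{"name": "servo_tool", "arguments": {
  "rows": [
    [0,0,0,0,0.005,-0.004,70],
    [0,0,0,0,0.005,-0.004,64],
    [0,0,0,0,0.005,-0.004,60],
    [0,0,0,0,0.005,-0.004,57],
    [0,0,0,0,0.005,-0.004,57],
    [0,0,0,0,0.005,-0.004,57]
  ]
}}

```text
t: 4.55
ee_pos: [549.2, 280.3, 70.5]
orientation: [0.556, 3.092, 0.0]
ft_force: [-0.3, -0.2, 0.4]
width: 56.8
grasp_force: 0.0
```

Request:
{"name": "servo_tool", "arguments": {
  "rows": [
    [0,0,0,0,0,0,55.5],
    [0,0,0,0,0,0,55.5],
    [0,0,0,0,0,0,55.5]
  ]
}}

```text
t: 4.92
ee_pos: [549.3, 280.4, 70.5]
orientation: [0.556, 3.092, 0.0]
ft_force: [-0.5, -0.3, -0.8]
width: 55.4
grasp_force: 0.3
```

Request:
{"name": "servo_tool", "arguments": {
  "rows": [
    [0,0,0,0,0,0,52],
    [0,0,0,0,0,0,45],
    [0,0,0,0,0,0,45],
    [0,0,0,0,0,0,45],
    [0,0,0,0,0,0,45]
  ]
}}

```text
t: 5.55
ee_pos: [549.3, 280.3, 70.5]
orientation: [0.556, 3.092, 0.0]
ft_force: [0.4, 0.3, -0.9]
width: 54.0
grasp_force: 29.9
```

Request:
{"name": "servo_tool", "arguments": {
  "rows": [
    [0,0,0,0,0,-0.01,45],
    [0,0,0,0,0,-0.02,45],
    [0,0,0,0,0,-0.03,45],
    [0,0,0,0,0,-0.04,45],
    [0,0,0,0,0,-0.05,45],
    [0,0,0,0,0,-0.06,45],
    [0,0,0,0,0,-0.07,45],
    [0,0,0,0,0,-0.07,45]
  ]
}}

```text
t: 6.55
ee_pos: [549.3, 280.4, 84.7]
orientation: [0.556, 3.092, 0.0]
ft_force: [-0.8, -0.2, -1.2]
width: 54.1
grasp_force: 29.9
```

```bash
python3 - <<'E'
from h import *
im,d=look('scene','sc3');o=ctrl.get_obs();print(o['ee_pos'],o['ft_force'],o['width'],o['grasp_force'])
cv2.imwrite('pics/sc3c.png',cv2.resize(im[140:300,340:480,::-1],None,fx=3.7,fy=3.7,interpolation=2))
E
```

```text
[549.28452087 280.36232696  84.56952815] [-0.01273176 -0.40674166 -1.5395478 ] 53.6196818571977 29.93412584066391
```

View pics/sc3c.png

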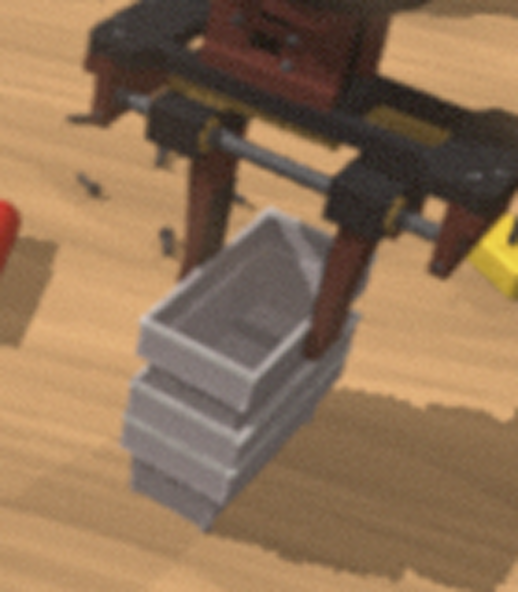

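Only the top tray has risen: there is a gap under its front edge at (190,380), and the other two stay nested. I'll lift clear.

Request:
{"name": "servo_tool", "arguments": {
  "rows": [
    [0,0,0,0,0,-0.03,45],
    [0,0,0,0,0,-0.07,45],
    [0,0,0,0,0,-0.12,45],
    [0,0,0,0,0,-0.22,45],
    [0,0,0,0,0,-0.36,45],
    [0,0,0,0,0,-0.5,45],
    [0,0,0,0,0,-0.6,45],
    [0,0,0,0,0,-0.6,45]
  ]
}}

```text
t: 7.6
ee_pos: [550.4, 280.9, 207.4]
orientation: [0.555, 3.088, 0.004]
ft_force: [-0.8, -1.2, -2.0]
width: 53.8
grasp_force: 29.9
```

Request:
{"name": "servo_tool", "arguments": {
  "rows": [
    [0,0,0,-0.04,-0.14,0,45],
    [0,0,0,-0.1,-0.35,0,45],
    [0,0,0,-0.16,-0.57,0,45],
    [0,0,0,-0.22,-0.79,0,45],
    [0,0,0,-0.246,-0.879,0,45]
  ]
}}

```text
t: 8.22
ee_pos: [533.3, 96.5, 204.0]
orientation: [-0.559, -3.09, 0.001]
ft_force: [0.8, -0.5, -1.1]
width: 53.8
grasp_force: 29.9
```

Request:
{"name": "servo_tool", "arguments": {
  "rows": [
    [0,0,0,-0.06,-0.22,0,45],
    [0,0,0,-0.12,-0.44,0,45],
    [0,0,0,-0.18,-0.66,0,45],
    [0,0,0,-0.246,-0.879,0,45],
    [0,0,0,-0.246,-0.879,0,45]
  ]
}}

```text
t: 8.85
ee_pos: [519.0, -85.4, 204.3]
orientation: [0.561, 3.091, -0.0]
ft_force: [-0.2, 0.6, -0.9]
width: 54.0
grasp_force: 29.9
```

Request:
{"name": "servo_tool", "arguments": {
  "rows": [
    [0,0,-0.06,-0.06,-0.22,0,45],
    [0,0,-0.12,-0.12,-0.44,0,45],
    [0,0,-0.18,-0.18,-0.66,0,45],
    [0,0,-0.24,-0.22,-0.8,0,45],
    [0,0,-0.3,-0.246,-0.879,0,45],
    [0,0,-0.35,-0.246,-0.879,0,45],
    [0,0,-0.374,-0.246,-0.879,0,45],
    [0,0,-0.374,-0.246,-0.879,0,45],
    [0,0,-0.374,-0.246,-0.879,0,45]
  ]
}}

```text
t: 9.98
ee_pos: [504.1, -264.8, 204.4]
orientation: [0.322, -3.125, -0.0]
ft_force: [-0.3, 0.1, -1.1]
width: 54.0
grasp_force: 29.9
```

Request:
{"name": "servo_tool", "arguments": {
  "rows": [
    [0,0,0,0,0,0.15,45],
    [0,0,0,0,0,0.35,45],
    [0,0,0,0,0,0.55,45],
    [0,0,0,0,0,0.68,45],
    [0,0,0,0,0,0.73,45],
    [0,0,0,0,0,0.75,45],
    [0,0,0,0,0,0.75,45],
    [0,0,0,0,0,0.75,45]
  ]
}}

```text
t: 10.98
ee_pos: [504.5, -265.8, 55.5]
orientation: [-0.322, 3.124, -0.002]
ft_force: [0.4, 0.2, -1.8]
width: 53.9
grasp_force: 29.9
```

```bash
python3 - <<'E'
from h import *
im,d=look('scene','sc4');o=ctrl.get_obs();print(o['t'],o['ee_pos'],o['ft_force'],o['width'],o['grasp_force'])
cv2.imwrite('pics/sc4c.png',cv2.resize(im[90:220,100:230,::-1],None,fx=4.5,fy=4.5,interpolation=2))
E
```

```text
11.025 [ 504.45989358 -265.75720817   55.43844831] [ 0.53659717 -0.93281197 -0.86984502] 54.08271053576618 29.934057891368866
```

View pics/sc4c.png

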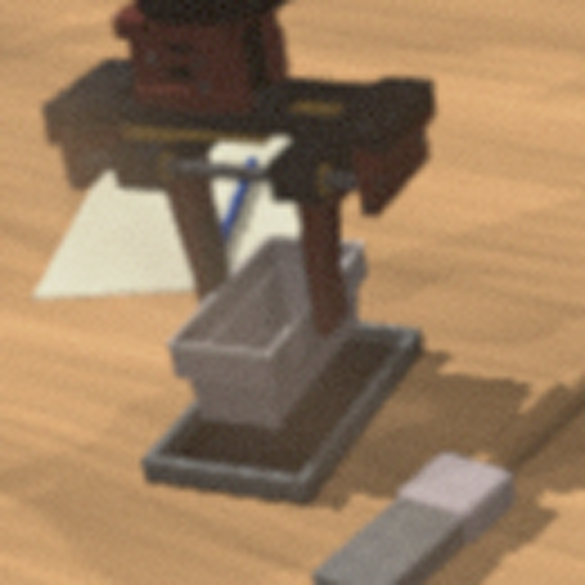

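The tray hangs upright over the dock, aligned with it and centred between the fences, its bottom front edge at about (235,420). I'll lower it slowly.

Request:
{"name": "servo_tool", "arguments": {
  "rows": [
    [0,0,0,0,0,0.02,45],
    [0,0,0,0,0,0.04,45],
    [0,0,0,0,0,0.06,45],
    [0,0,0,0,0,0.075,45],
    [0,0,0,0,0,0.085,45],
    [0,0,0,0,0,0.092,45],
    [0,0,0,0,0,0.095,45],
    [0,0,0,0,0,0.095,45],
    [0,0,0,0,0,0.095,45]
  ]
}}

```text
t: 12.15
ee_pos: [503.9, -265.5, 35.6]
orientation: [-0.322, 3.125, -0.0]
ft_force: [0.3, -0.5, -2.4]
width: 53.7
grasp_force: 29.9
```

Request:
{"name": "servo_tool", "arguments": {
  "rows": [
    [0,0,0,0,0,0.003,45],
    [0,0,0,0,0,0.005,45],
    [0,0,0,0,0,0.005,45]
  ]
}}

```text
t: 12.52
ee_pos: [503.9, -265.4, 34.5]
orientation: [0.322, -3.125, -0.0]
ft_force: [0.4, 0.3, -0.5]
width: 53.9
grasp_force: 29.9
```

Request:
{"name": "servo_tool", "arguments": {
  "rows": [
    [0,0,0,0,0,0.002,45],
    [0,0,0,0,0,0.003,45],
    [0,0,0,0,0,0.003,45]
  ]
}}

```text
t: 12.9
ee_pos: [503.9, -265.4, 34.5]
orientation: [-0.322, 3.125, -0.0]
ft_force: [-1.7, 1.4, 6.1]
width: 53.6
grasp_force: 29.9
```

The wrist force rose to 6 N, so the tray is on the floor. I'll release gently and rise.

Request:
{"name": "servo_tool", "arguments": {
  "rows": [
    [0,0,0,0,0,0,55],
    [0,0,0,0,0,0,58],
    [0,0,0,0,0,0,70],
    [0,0,0,0,0,0,80],
    [0,0,0,0,0,0,86],
    [0,0,0,0,0,0,86]
  ]
}}

```text
t: 13.65
ee_pos: [503.8, -265.4, 33.8]
orientation: [0.322, -3.125, -0.0]
ft_force: [-0.8, 1.0, 0.3]
width: 86.0
grasp_force: 0.0
```

Request:
{"name": "servo_tool", "arguments": {
  "rows": [
    [0,0,0,0,0,-0.05,86],
    [0,0,0,0,0,-0.15,86],
    [0,0,0,0,0,-0.35,86],
    [0,0,0,0,0,-0.6,86],
    [0,0,0,0,0,-0.8,86],
    [0,0,0,0,0,-0.8,86],
    [0,0,0,0,0,-0.8,86]
  ]
}}

```text
t: 14.52
ee_pos: [503.5, -265.2, 194.3]
orientation: [-0.322, 3.125, -0.0]
ft_force: [-0.6, 0.7, -0.8]
width: 86.2
grasp_force: 0.0
```

```bash
python3 - <<'E'
from h import *
im,d=look('scene','sc5');print(ctrl.get_obs()['ee_pos'],ctrl.get_obs()['width'])
P=world('scene',d.astype(float));print('tray rim',rect(P[120:215,128:200],46,58));print('nest rim',rect(P[200:285,370:442],60,75))
E
```

```text
[ 503.1460334  -265.07000169  193.40902487] 86.1608085176815
tray rim (320, array([ 504.9, -266.2]), array([118.5,  58.9]), 'yaw long', 12.5)
nest rim (568, array([550.6, 279.4]), array([ 57.6, 118.5]), 'yaw long', -19.3)
```

View pics/sc5.png

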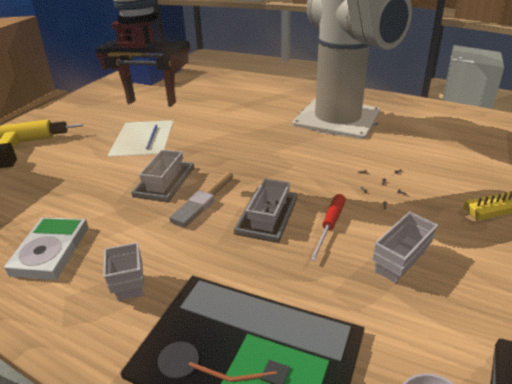

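The tray stands flat in the dock at (163,175). The two others are still nested at (405,245), with their rim within 1 mm of where it was, and the gripper is clear.

```bash
python3 -c "
from workcell import ctrl
print(ctrl.close_job())"
```

```text
the job is handed in; nothing more can be done
None
```

I lifted off the top tray alone, lowered it upright onto the empty dock's floor, lying the long way inside the fence, and let go; the other two stayed nested in place, and the job is handed in at about 15 s.

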